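# Hold the brake pedal over the empty receiving cup

## Robot

A 6-joint arm with a two-finger parallel gripper is mounted at the origin on the work surface. World frame = base frame: x ahead of the robot, y to its left, z up, the work surface at z = 0. Lengths are in mm, angles in rad, forces in N, time in s.
With the tool pointing down it reaches from about 350 to 775 mm from the base axis. Payload 7.3 kg.
Tool frame: the origin (TCP) lies on the centre line of the jaws, within the pads' length; the fingertips stand 22 mm ahead of it and the grasp point (between the pads) lies 3 mm ahead of it; z points along the fingers, y is the direction in which the jaws open and shut (so a half turn about z gives the same grasp; the last joint's range is limited). The gripper opens to 92 mm and grips with 3 to 60 N. Pads are 19 mm wide; open, the fingers measure 130 mm over their backs; the gripper's body (75 mm by 190 mm) begins 47 mm behind the grasp point.
Start: joints at [1.03, 0.342, 1.524, -0, 1.275, -0.146], TCP at [201.914, 484.638, 248.741] pointing down, gripper open.
Joint ranges: [-2.53, 2.53], [-0.77, 2.02], [0.04, 2.7], [-1, 4.14], [0.28, 2.66], [-3.11, 3.11]. Speed limits (rad/s): [2.57, 2.57, 3.14, 3.14, 3.14, 3.14].

## Interface

Orientations are given as [roll, pitch, yaw] about the fixed x, y, z axes, in that order (R = Rz(yaw) Ry(pitch) Rx(roll)).
In Python, from plant import get_obs, capture, close_job gives the robot as it stands.
- The arm moves only by the tool carry_out, never from a script. Its arguments are lists of equal length, an entry for each row: "xyz": the shift along the tool's x, y, z scaled (see below), a list of three; "dr": the turn, a rotation vector about the tool's x, y, z scaled (see below), a list of three. A call has 1 to 8 rows; each row shifts and turns the commanded pose from where the row before left it, along the tool's axes as they then stand; what a row does not reach is not made up. The controller multiplies each number of a shift by 0.06 m and each number of a turn by 8 degrees. A row lasts 1/8 s, in which the tool goes at most 62.5 mm and 10.7 degrees, less where a joint would pass 70% of its speed; a pose out of reach is approached as far as the arm can. A call with a number of a shift or a turn outside -1 to 1 is refused whole. A call with a gripper value outside its range is refused whole. "gripper" is the gripper's target within -1 to 1 (fully open at 1, half-way at 0, shut at -1), set as the call begins (left out, the last holds). The fingers move at their own pace and stop on an object; the grip force is fixed at half the most. Time passes only in rows, so rows that do not move let the fingers close. It gives the time, the measured TCP pose, the force and the opening at its end, in the units of the state.
- get_obs(): the state, without advancing time (a new reading comes with each control period).
- capture(name): name is "scene" or "top"; returns a dict with "image" (480x640x3 uint8, blue, green, red), "fx", "fy", "cx", "cy" (pixels), "pose" (4x4, takes a point from camera to world coordinates). Camera axes: x right, y up, looking along -z (the intrinsics and any distortion apply to the point x, -y, -z); pixel columns grow to the right and rows downward; lengths in mm; the calibration is good to about 2 mm. A picture is of the moment at which its call begins. There is no depth.
- close_job(): hands the job in, once; it reports no verdict.
The state is a dict: "time": time; "joint_positions": joint angles; "dq": joint speeds; "tau": joint torques, N m; "tool_pos": TCP position; "tcp_rot": TCP orientation; "contact_force": force on the tool from outside, world axes, zero at the start; "moment": the same for the moment, N m; "grip_width": finger opening in mm.
Only numpy, scipy, OpenCV 4.12 (cv2) and the standard library are available. Lean on these libraries where they do the work, as an engineer would, in place of code of your own. Each camera call takes 0.05 s, during which the arm holds its last target.

## Task

The bush in this brake pedal is the next to be pressed out: pick the pedal up by its balance point and hold it level, its pivot boss centred about 20 mm above the mouth of the receiving cup that is empty (the other cup still has the last bush in it). Finish while still holding it there, clear of the cups, so that I can bring the drift down. Do not knock the pedal against the block or the cups, and leave everything else where it is.

Things in the scene. Friction and masses are not known exactly. Their poses are not given: they have to be found in the camera images.
- pedal_balance (a point): Balance point of the loose steel brake pedal: 47 mm from the axis of the boss (the heavy end), on the mid-line of its arm, half-way up the arm. The arm is 16 mm wide, 12 mm thick, straight from 22 to 114 mm from the boss axis, its middle 23 mm above the pedal's underside. x: along the arm from boss to foot plate, y: across, z: up. 0.5 to 0.8 kg. It lies flat on the bench, boss upright.
- pedal_boss (a point): Centre of the underside of the pedal's pivot boss, round, 44 mm across, 40 mm tall, a brass bush in its bore; 47 mm along -x from the balance point and 23 mm below it, same axes. A flat lug reaches 60 mm from its axis to +y. At the pedal's other end, up to 196 mm from the boss axis, stands the foot plate, 48 mm long, 46 mm tall, with a ribbed rubber tread on its -y face.
- cup_a_mouth (a point): Centre of the mouth of one of two identical upright steel receiving cups, 110 mm apart, fixed on the wooden block that is clamped to the bench's far edge: 48 mm outside, 36 mm bore, 45 mm tall, 37 mm deep, its mouth 90 mm above the bench. z up. Cup a or cup b may be the left one, and either may be the empty one.
- cup_b_mouth (a point): Centre of the mouth of the other receiving cup, same make and height. The block under both is 150 x 220 x 45 mm; the C-clamp's jaw stands on its far part, up to 75 mm above the bench.
- old_bush_center (a point): Centre of the old brass bush from the last job, 20 mm across and 40 mm long, standing loosely in one of the two cups, its top 3 mm above that cup's mouth. It stays there.
- socket_center (a point): Centre of a chrome socket, 32 mm across, 36 mm tall, standing on the block between the two cups; not needed.
- ratchet_center (a point): Middle of a chrome ratchet handle 0.23 m long, up to 34 mm tall at its head, lying along x on the bench to the right of the pedal; not needed.
- pliers_center (a point): Middle of a pair of orange-handled pliers 0.2 m long, 16 mm thick, lying to one side; not needed.
- carrier_center (a point): Centre of an aluminium sprocket carrier, 128 mm across, 40 mm tall over its five studs, lying to one side; not needed.
- tin_center (a point): Centre of an open round tin of rubber grommets, 86 mm across and 34 mm tall, to one side; not needed.
- drift_center (a point): Centre of the steel drift, 27 mm across and 80 mm tall, standing on the bench to one side; not needed yet.

How it is judged (in metres and radians):
On the way:
1. the pedal is lifted clear of the bench by its balance point (gripped within 20 mm of it along the arm), level within 4 degrees (x of the grasp point in the frame of pedal_balance between -0.02 and 0.02 m and contact force between pedal and the fingers above 1 N and angle between pedal_balance's own z axis and vertical below 0.07 rad and height (world z) of pedal_boss above 0.03 m), for 0.2 s.
At the end, for the whole second after the job is handed in: Pedal still held, within 20 mm of its balance point along the arm, level within 4 degrees, still, touching no cup, block or bush; boss axis within 8 mm of the empty cup's axis, boss underside 8 to 40 mm above its mouth; the old bush still in the other cup (((horizontal distance between old_bush_center and cup_b_mouth below 0.014 m and horizontal distance between pedal_boss and cup_a_mouth below 0.008 m and z of pedal_boss in the frame of cup_a_mouth between 0.008 and 0.04 m) or (horizontal distance between old_bush_center and cup_a_mouth below 0.014 m and horizontal distance between pedal_boss and cup_b_mouth below 0.008 m and z of pedal_boss in the frame of cup_b_mouth between 0.008 and 0.04 m)) and x of the grasp point in the frame of pedal_balance between -0.02 and 0.02 m and contact force between pedal and the fingers above 1 N and angle between pedal_balance's own z axis and vertical below 0.07 rad and contact force between pedal and cup_a below 0.2 N and contact force between pedal and cup_b below 0.2 N and contact force between pedal and block below 0.2 N and contact force between pedal and old_bush below 0.2 N and linear speed of pedal below 0.02 m/s and angular speed of pedal below 0.1 rad/s); the arm keeps its last pose, push and grip.
It fails at once if the pedal knocks against the block, a cup or the old bush (over 8 N) (contact force between pedal and cup_a above 8 N or contact force between pedal and cup_b above 8 N or contact force between pedal and block above 8 N or contact force between pedal and old_bush above 8 N).
It fails at once if the old bush is moved by more than 12 mm (distance of old_bush_center from where it was at the start of the episode above 0.012 m).
It fails at once if another thing on the bench is pushed away by more than 25 mm (distance of any of socket_center, ratchet_center, pliers_center, carrier_center, tin_center, drift_center from where it was at the start of the episode above 0.025 m).
It also fails if it takes over 38 s, if anything falls off the work surface, if the arm or the gripper's body presses on something with over 40 N, if the wrist force passes 120 N, or if a joint passes its speed limit or range.

## Working session

There is one attempt and no reset: what is moved stays moved. The work goes in short steps, Python scripts to look and compute and a tool call to move; the robot and the scene stay as the last step left them, time stands still between calls to the robot, and variables do not carry over. Pictures are saved under pics/ and viewed, and the job is handed in when it is done.

Besides the shell and the picture viewer there is one more tool, called as a command line: name --argument value ..., lists and objects as JSON in quotes. carry_out: Moves the arm, as the interface text tells. Shifts and turns lie within -1 to 1; 1 stands for 0.06 m of shift or 8 degrees of turn. Its arguments: {"type":"object","properties":{"xyz":{"type":"array"},"dr":{"type":"array"},"gripper":{"type":"number"}},"required":["xyz","dr"]}

```bash
mkdir -p pics; cat > h.py <<'E'
import numpy as np,cv2,json
from plant import get_obs,capture
def snap(n,f):
    c=capture(n); cv2.imwrite('pics/'+f+'.png',c['image']); np.savez('pics/'+f+'.npz',**{k:np.array(v) for k,v in c.items()}); return c
def load(f): return dict(np.load('pics/'+f+'.npz'))
def ray(c,u,v,z):
    d=np.array([(u-c['cx'])/c['fx'],-(v-c['cy'])/c['fy'],-1.]); P=c['pose']; d=P[:3,:3]@d; o=P[:3,3]; return (o+d*(z-o[2])/d[2]).round(1)
def proj(c,p):
    q=np.linalg.inv(c['pose'])@np.append(p,1.); return np.array([c['cx']+c['fx']*q[0]/-q[2],c['cy']-c['fy']*q[1]/-q[2]]).round(1)
E
python3 - <<'E'
from h import *
for n in('scene','top'):
    c=snap(n,n+'1'); print({k:v for k,v in c.items() if k!='image'})
print(get_obs())
E
```

```text
{'fx': 576.4479254508988, 'fy': 576.4479254508988, 'cx': 324.7208873686132, 'cy': 240.18637845183198, 'pose': array([[-4.20375496e-01, -5.93159975e-01,  6.86619026e-01,
         1.35700842e+03],
       [ 9.07346967e-01, -2.72780356e-01,  3.19863030e-01,
         3.69394284e+02],
       [-2.43376480e-03,  7.57464271e-01,  6.52872082e-01,
         8.47445451e+02],
       [ 0.00000000e+00,  0.00000000e+00,  0.00000000e+00,
         1.00000000e+00]])}
{'fx': 494.06797507007667, 'fy': 494.06797507007667, 'cx': 324.53323686407685, 'cy': 238.9872646391755, 'pose': array([[-2.40114080e-03,  9.87183203e-01, -1.59573049e-01,
         3.77224271e+02],
       [-9.99898304e-01, -1.26911431e-04,  1.42606273e-02,
         1.15914527e+00],
       [ 1.40576001e-02,  1.59591062e-01,  9.87083115e-01,
         1.06496199e+03],
       [ 0.00000000e+00,  0.00000000e+00,  0.00000000e+00,
         1.00000000e+00]])}
{'time': 0.1, 'joint_positions': array([ 1.03000000e+00,  3.42665897e-01,  1.52492797e+00, -3.67855441e-05,
        1.27542258e+00, -1.45989447e-01]), 'dq': array([-0.00099157, -0.00300091, -0.00402292,  0.0001564 ,  0.00013236,
       -0.00079453]), 'tau': array([ 7.58452443e-04, -4.32003736e+01, -2.44693959e+01,  7.18017155e-02,
        5.26141527e-02, -4.05650894e-05]), 'tool_pos': array([201.73573166, 484.3206922 , 248.10551714]), 'tcp_rot': array([-3.14017889e+00, -1.72318572e-04,  2.74679639e+00]), 'contact_force': array([ 0.25085631, -0.41713321, -0.7307078 ]), 'moment': array([-0.01507471,  0.01680088, -0.04808385]), 'grip_width': 91.92884377813873}
```

View pics/top1.png

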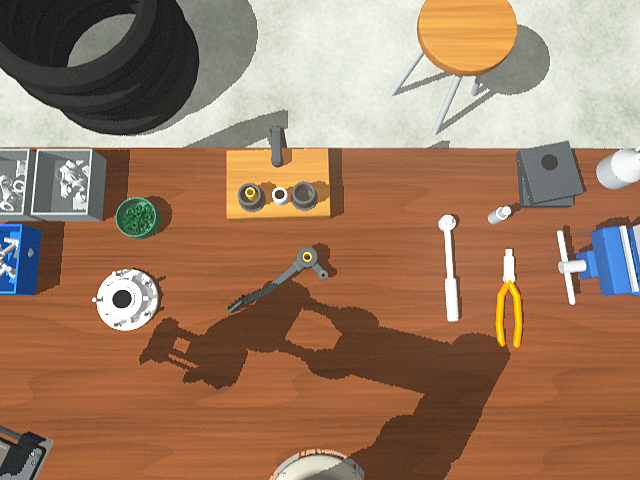

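View pics/scene1.png

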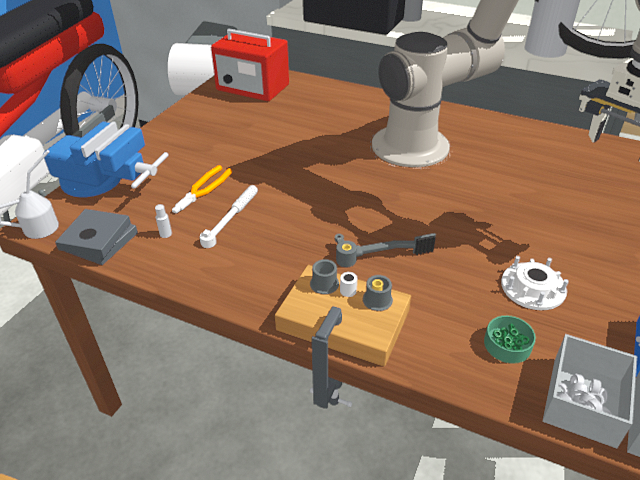

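The top view shows the left cup (250,195) holding the brass bush, and the right cup (305,195) is empty. The pedal boss is at (307,257), its foot at about (240,303) and its lug at about (322,273). I'll zoom in to measure.

```bash
python3 - <<'E'
from h import *
a=load('top1')['image'][170:330,215:345]; b=load('scene1')['image'][220:330,260:450]
cv2.imwrite('pics/za.png',cv2.resize(a,None,fx=4.6,fy=3.75 if 0 else 4.6*0.8,interpolation=cv2.INTER_CUBIC)) if 0 else cv2.imwrite('pics/za.png',cv2.resize(a[:, :],(130*37//10,160*37//10),interpolation=cv2.INTER_CUBIC))
cv2.imwrite('pics/zb.png',cv2.resize(b,(760,440),interpolation=cv2.INTER_CUBIC))
E
```

```text
(no output)
```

View pics/za.png

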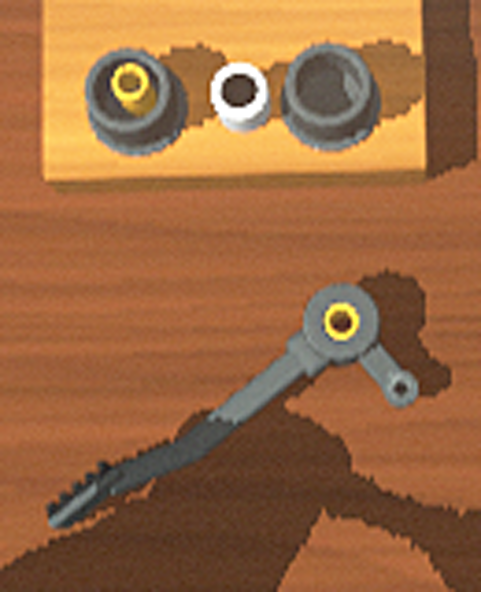

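View pics/zb.png

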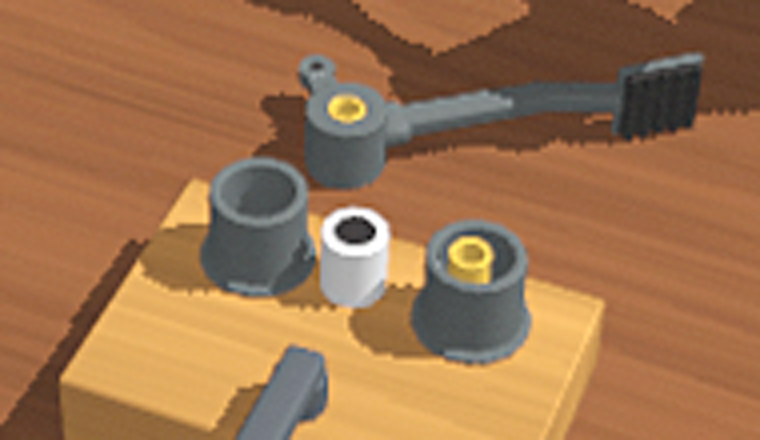

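```bash
python3 - <<'E'
from h import *
t=load('top1'); s=load('scene1')
def yel(c,x0,x1,y0,y1):
    hsv=cv2.cvtColor(c['image'],cv2.COLOR_BGR2HSV); m=cv2.inRange(hsv,(20,140,90),(35,255,255))
    r=np.zeros_like(m); r[y0:y1,x0:x1]=m[y0:y1,x0:x1]
    p=cv2.findNonZero(r); h=cv2.convexHull(p); (c0,ax,an)=cv2.minAreaRect(h)
    e=cv2.fitEllipse(h); return np.array(c0),np.array(e[0]),e[1],len(p)
bt=yel(t,295,320,245,270); bs=yel(s,335,360,240,254)
print('boss',bt,bs); print(ray(t,*bt[1],40),ray(s,*bs[1],40))
# rim zoom candidates: (zoomx/3.7+215, ...)
for n,(u,v) in dict(L=(129,91),R=(325,87)).items(): print(n,ray(t,u/3.7+215,v/3.7+170,90))
for n,(u,v) in dict(R=(258,190),L=(475,256)).items(): print(n,ray(s,u/4+260,v/4+220,90))
# arm edges at top z=29
for u,v in [(292,345),(316,370),(218,411),(240,424)]: print('arm',ray(t,u/3.7+215,v/3.7+170,29))
E
```

```text
boss (array([307. , 256.5]), array([306.7940979 , 256.44116211]), (8.978798866271973, 9.333072662353516), 41) (array([346., 247.]), array([346.0987854 , 246.78955078]), (5.058982849121094, 8.44909954071045), 38)
[506.   23.5  40. ] [508.3  23.9  40. ]
L [625.9 138.   90. ]
R [628.3  30.9  90. ]
R [633.   31.5  90. ]
L [631.3 141.2  90. ]
arm [493.   50.8  29. ]
arm [478.7  37.1  29. ]
arm [455.5  92.3  29. ]
arm [448.1  79.8  29. ]
```

```bash
cat >> h.py <<'E'
from scipy.optimize import least_squares
def rim(c,box,up,z,r=None,sat=90):
    x0,x1,y0,y1=box
    im=cv2.resize(c['image'],None,fx=4,fy=4,interpolation=cv2.INTER_CUBIC)
    m=(cv2.cvtColor(im,cv2.COLOR_BGR2HSV)[...,1]<sat).astype(np.uint8)
    pts=[]
    for u in range(4*x0,4*x1):
        col=np.flatnonzero(m[4*y0:4*y1,u])
        if len(col): pts.append(((u+.5)/4-.5,(4*y0+col[0])/4-.5))
    pts=np.array(pts); pts=pts[pts[:,1]<pts[:,1].min()+up]
    P=np.array([ray(c,u,v,z)[:2] for u,v in pts])
    c0=P.mean(0)
    f=lambda q:np.hypot(*(P-q[:2]).T)-(q[2] if r is None else r)
    s=least_squares(f,[c0[0]-10,c0[1],22],loss='soft_l1') ; return s.x.round(1),np.std(s.fun).round(2),len(P)
E
python3 - <<'E'
from h import *
t=load('top1'); s=load('scene1')
for n,c,b in [('L',t,(236,266,178,200)),('R',t,(291,321,178,200)),('R',s,(308,340,255,275)),('L',s,(363,395,271,292))]:
    for up in(5,8): print(n,up,rim(c,b,up,90),rim(c,b,up,90,24))
E
```

```text
L 5 (array([627. , 139.8,  23.7]), np.float64(0.3), 77) (array([626.7, 139.8,  22. ]), np.float64(0.31), 77)
L 8 (array([624.9, 139.3,  25.6]), np.float64(0.59), 97) (array([626.8, 139.3,  22. ]), np.float64(0.73), 97)
R 5 (array([629.9,  29.8,  24. ]), np.float64(0.23), 75) (array([629.9,  29.8,  22. ]), np.float64(0.23), 75)
R 8 (array([629.9,  29.9,  24. ]), np.float64(0.26), 88) (array([629.9,  29.9,  22. ]), np.float64(0.26), 88)
R 5 (array([566.6,  -9.2,  53.5]), np.float64(1.26), 53) (array([587.8,  14.5,  22. ]), np.float64(1.73), 53)
R 8 (array([550.5, -30.6,  80.8]), np.float64(4.25), 97) (array([591.5,  14.4,  22. ]), np.float64(4.66), 97)
L 5 (array([-358196.1, -161963.1,  393721.6]), np.float64(3.67), 90) (array([590., 123.,  22.]), np.float64(5.65), 90)
L 8 (array([-248563.6, -100709.3,  268806.3]), np.float64(5.31), 101) (array([590.5, 124.2,  22. ]), np.float64(7.47), 101)
```

```bash
python3 - <<'E'
from h import *
t=load('top1'); s=load('scene1')
for n,c,B,box in [('top',t,np.array([506,23.5]),(215,345,240,330)),('scene',s,np.array([508.3,23.9]),(330,440,232,268))]:
    x0,x1,y0,y1=box
    im=cv2.resize(c['image'],None,fx=4,fy=4,interpolation=cv2.INTER_CUBIC)
    hsv=cv2.cvtColor(im,cv2.COLOR_BGR2HSV)
    for sat in(70,100):
        v,u=np.nonzero(hsv[4*y0:4*y1,4*x0:4*x1,1]<sat); u=(u+.5)/4-.5+x0; v=(v+.5)/4-.5+y0
        P=np.array([ray(c,a,b,28)[:2] for a,b in zip(u,v)])-B
        th=np.radians(131); X=P@[np.cos(th),np.sin(th)]; Y=P@[-np.sin(th),np.cos(th)]
        for d in range(25,115,10):
            k=(abs(X-d)<5)&(abs(Y)<20)
            if k.sum()>5: print(n,sat,d,'mid',((np.percentile(Y[k],3)+np.percentile(Y[k],97))/2).round(1),'w',np.ptp(np.percentile(Y[k],[3,97])).round(1))
E
```

```text
top 70 25 mid -0.4 w 24.1
top 70 35 mid 0.3 w 19.6
top 70 45 mid -1.0 w 15.0
top 70 55 mid -1.2 w 15.0
top 70 65 mid -1.3 w 15.0
top 70 75 mid -1.8 w 15.0
top 70 85 mid -2.2 w 14.7
top 70 95 mid -2.1 w 14.8
top 70 105 mid -2.3 w 14.9
top 100 25 mid -0.4 w 24.7
top 100 35 mid 0.2 w 20.6
top 100 45 mid -1.0 w 15.7
top 100 55 mid -1.2 w 15.7
top 100 65 mid -1.4 w 15.6
top 100 75 mid -1.8 w 15.6
top 100 85 mid -2.1 w 15.5
top 100 95 mid -2.1 w 15.8
top 100 105 mid -2.3 w 15.7
scene 70 25 mid -0.5 w 36.9
scene 70 35 mid -4.6 w 25.5
scene 70 45 mid -5.1 w 24.7
scene 70 55 mid -5.3 w 24.4
scene 70 65 mid -5.6 w 24.2
scene 70 75 mid -5.7 w 24.4
scene 70 85 mid -6.4 w 23.9
scene 70 95 mid -7.0 w 23.2
scene 70 105 mid -7.1 w 23.0
scene 100 25 mid -0.4 w 37.1
scene 100 35 mid -4.4 w 27.0
scene 100 45 mid -5.0 w 26.0
scene 100 55 mid -5.2 w 25.8
scene 100 65 mid -5.6 w 25.6
scene 100 75 mid -5.7 w 25.8
scene 100 85 mid -6.4 w 25.2
scene 100 95 mid -6.9 w 24.6
scene 100 105 mid -7.0 w 24.2
```

The top view gives these numbers:
- **Boss:** about (507, 24).
- **Arm direction:** 129.8°.
- **Empty (right) cup:** about (631, 30.5).

No yaw change is needed for the carry. Next I'll move above the grasp point.

carry_out --xyz '[[-0.5, -0.34, 0.1], [-0.7, -0.48, 0.15], [-0.7, -0.48, 0.15], [-0.7, -0.48, 0.15], [-0.7, -0.48, 0.15], [-0.7, -0.48, 0.15], [-0.7, -0.48, 0.15], [-0.7, -0.48, 0.15]]' --dr '[[0, 0, 0], [0, 0, 0], [0, 0, 0], [0, 0, 0], [0, 0, 0], [0, 0, 0], [0, 0, 0], [0, 0, 0]]'

```text
time: 1.1
tool_pos: [416.2, 153.6, 179.3]
tcp_rot: [3.142, -0.0, 2.747]
contact_force: [0.9, 0.9, -0.4]
grip_width: 92.1
```

carry_out --xyz '[[0, 0, 0], [0, 0, 0], [0, 0, 0], [0, 0, 0], [0, 0, 0], [0, 0, 0]]' --dr '[[0, 0, 0.6], [0, 0, 0.9], [0, 0, 0.9], [0, 0, 0.7], [0, 0, 0.35], [0, 0, 0]]'

```text
time: 1.85
tool_pos: [415.4, 155.1, 179.5]
tcp_rot: [-3.141, -0.0, 2.266]
contact_force: [-0.4, 0.3, 0.4]
grip_width: 91.8
```

carry_out --xyz '[[-0.6, -0.08, 0.3], [-0.63, -0.08, 0.4], [-0.6, -0.07, 0.4], [0, 0, 0.2], [0, 0, 0], [0, 0, 0]]' --dr '[[0, 0, 0], [0, 0, 0], [0, 0, 0], [0, 0, 0], [0, 0, 0], [0, 0, 0]]'

```text
time: 2.6
tool_pos: [475.1, 62.7, 102.3]
tcp_rot: [3.141, 0.0, 2.266]
contact_force: [-0.1, -0.4, 0.3]
grip_width: 92.0
```

```bash
python3 - <<'E'
from h import *
for n in('top','scene'):
    c=snap(n,n+'2')
    o=(215,190) if n=='top' else (280,160)
    a=c['image'][o[1]:o[1]+150,o[0]:o[0]+190]; cv2.imwrite(f'pics/z2{n}.png',cv2.resize(a,(760,600),interpolation=cv2.INTER_CUBIC))
    p=get_obs()['tool_pos']; print(p, (proj(c,np.array([475,62.1,23]))-o)*4)
E
```

```text
[475.26253588  62.69290791 102.4903788 ] [294.4 328. ]
[475.32708953  62.62704307 102.52630105] [353.2 353.2]
```

View pics/z2top.png

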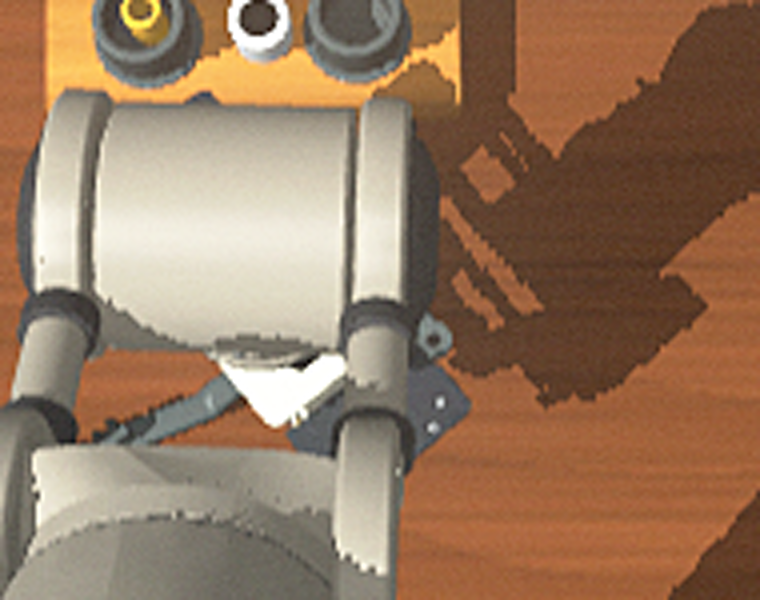

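View pics/z2scene.png

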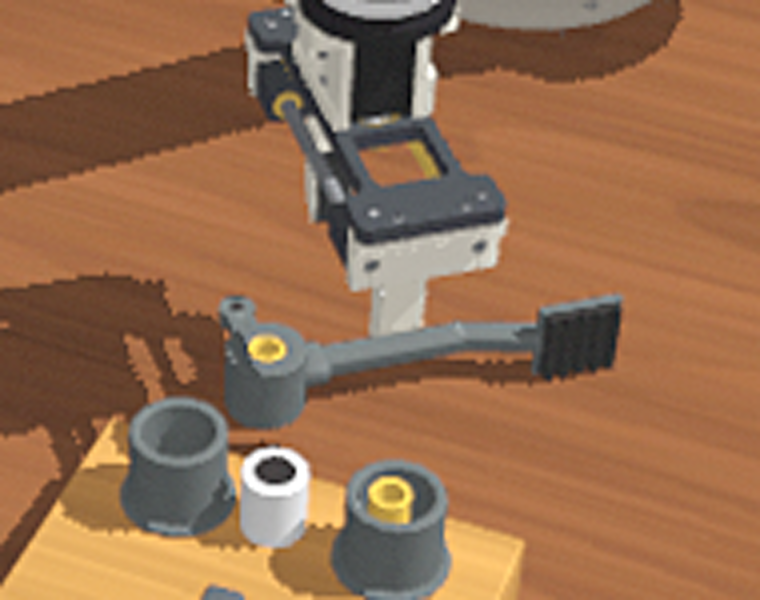

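```bash
python3 - <<'E'
from h import *
c=load('scene2')
for s in(1,-1):
  for d in(46,65): print(s*d,(proj(c,np.array([475.2+s*d*.768,62.7+s*d*.64,80.5]))-(280,160))*4)
b=ray(c,267/4+280,348/4+160,40);print(b)
E
```

```text
46 [388.  327.2]
65 [400.4 351.2]
-46 [332.4 218.8]
-65 [321.6 198. ]
[508.4  25.4  40. ]
```

The near fingertip is at (397,335) in the zoomed view, where my projection puts it, so the calibration holds. Now I'll descend and grip.

carry_out --xyz '[[0, 0, 0.3], [0, 0, 0.4], [0, 0, 0.35], [0, 0, 0.2], [0, 0, 0], [0, 0, 0]]' --dr '[[0, 0, 0], [0, 0, 0], [0, 0, 0], [0, 0, 0], [0, 0, 0], [0, 0, 0]]'

```text
time: 3.45
tool_pos: [475.8, 62.0, 27.5]
tcp_rot: [3.14, 0.001, 2.265]
contact_force: [-0.3, 0.4, 0.7]
grip_width: 91.7
```

carry_out --xyz '[[0, 0, 0], [0, 0, 0], [0, 0, 0], [0, 0, 0], [0, 0, 0], [0, 0, 0], [0, 0, 0], [0, 0, 0]]' --dr '[[0, 0, 0], [0, 0, 0], [0, 0, 0], [0, 0, 0], [0, 0, 0], [0, 0, 0], [0, 0, 0], [0, 0, 0]]' --gripper -1

```text
time: 4.45
tool_pos: [475.3, 61.9, 26.7]
tcp_rot: [3.141, -0.0, 2.265]
contact_force: [4.2, 5.2, 1.3]
grip_width: 16.4
```

carry_out --xyz '[[0, 0, -0.1], [0, 0, -0.2], [0, 0, -0.3], [0, 0, -0.3], [0, 0, -0.1], [0, 0, 0], [0, 0, 0], [0, 0, 0]]' --dr '[[0, 0, 0], [0, 0, 0], [0, 0, 0], [0, 0, 0], [0, 0, 0], [0, 0, 0], [0, 0, 0], [0, 0, 0]]'

```text
time: 5.45
tool_pos: [474.8, 61.9, 86.1]
tcp_rot: [-3.141, -0.001, 2.265]
contact_force: [-0.3, 0.4, -5.3]
grip_width: 15.3
```

```bash
python3 - <<'E'
from h import *
c=snap('scene','scene3');o=(280,160)
a=c['image'][o[1]:o[1]+150,o[0]:o[0]+190]; cv2.imwrite('pics/z3.png',cv2.resize(a,(760,600),interpolation=cv2.INTER_CUBIC))
s=get_obs();print(s['tool_pos'],s['contact_force'],s['moment'],s['grip_width'])
E
```

```text
[474.95338874  61.88976609  86.19747283] [-0.51148961 -0.53332285 -5.86936858] [-0.00491723  0.01353273  0.02517589] 15.566575202795764
```

View pics/z3.png

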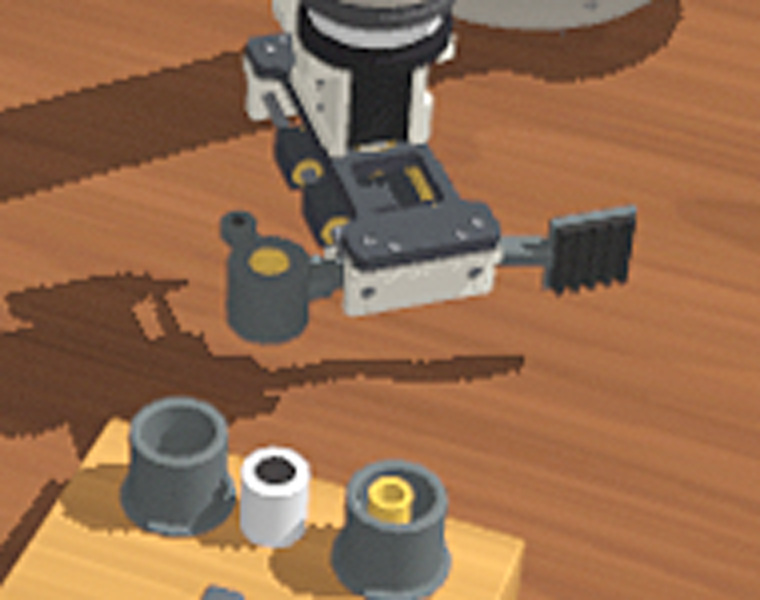

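The pedal is lifted and looks level, with the boss top at (268,262) and the foot plate upright in the zoomed view. The vertical force is about 5.6 N and the moments are near zero. Now I'll measure the boss and cup in the scene view.

```bash
sed -i 's/c0\[0\]-10/c0[0]+dx/; s/sat=90)/sat=90,dx=-10)/' h.py; python3 - <<'E'
from h import *
c=load('scene3'); c1=load('scene1')
for b in [(310,338,255,275),(312,337,258,275)]:
    for up in(4,6): 
        for cc in(c,): print(rim(cc,b,up,90,24,dx=20),rim(cc,b,up,90,dx=20))
for b in [(366,392,272,292)]:
    for up in(4,6): print('L',rim(c,b,up,90,24,dx=20),rim(c,b,up,90,dx=20))
hsv=cv2.cvtColor(c['image'],cv2.COLOR_BGR2HSV)[215:235,335:360]
m=cv2.inRange(hsv,(18,90,60),(38,255,255)); n,l,st,ce=cv2.connectedComponentsWithStats(m); print(st,ce)
i=1+st[1:,4].argmax(); e=cv2.fitEllipse(cv2.convexHull(cv2.findNonZero((l==i).astype(np.uint8)))); print(e); u,v=np.array(e[0])+(335,215)
print(ray(c,u,v,99.5))
E
```

```text
(array([631.9,  30.4,  22. ]), np.float64(0.3), 82) (array([631. ,  30. ,  23.1]), np.float64(0.27), 82)
(array([631.9,  30.4,  22. ]), np.float64(0.29), 96) (array([631.4,  30.2,  23.5]), np.float64(0.27), 96)
(array([631.9,  30.4,  22. ]), np.float64(0.3), 82) (array([631. ,  30. ,  23.1]), np.float64(0.27), 82)
(array([631.9,  30.4,  22. ]), np.float64(0.29), 96) (array([631.4,  30.2,  23.5]), np.float64(0.27), 96)
L (array([629.7, 140.5,  22. ]), np.float64(0.33), 83) (array([628.8, 140.1,  23.1]), np.float64(0.3), 83)
L (array([629.8, 140.5,  22. ]), np.float64(0.34), 94) (array([628.9, 140.1,  23.2]), np.float64(0.29), 94)
[[  0   0  25  20 445]
 [  7   7  10   7  55]] [[12.02696629  9.44269663]
 [11.78181818  9.96363636]]
((11.810361862182617, 9.998819351196289), (6.47711181640625, 9.72175407409668), 93.68064880371094)
[508.2  24.   99.5]
```

Both views agree that the cup lies at (+124, +6.4) mm from the boss. I'll raise the pedal and then carry it over.

carry_out --xyz '[[0, 0, -0.15], [0, 0, -0.3], [0, 0, -0.35], [0, 0, -0.2], [0, 0, -0.1], [0, 0, 0]]' --dr '[[0, 0, 0], [0, 0, 0], [0, 0, 0], [0, 0, 0], [0, 0, 0], [0, 0, 0]]'

```text
time: 6.25
tool_pos: [475.2, 61.9, 152.8]
tcp_rot: [3.141, 0.0, 2.265]
contact_force: [-0.4, -0.1, -5.8]
grip_width: 15.8
```

carry_out --xyz '[[-0.1, 0.13, 0], [-0.2, 0.27, 0], [-0.25, 0.33, 0], [-0.25, 0.33, 0], [-0.2, 0.27, 0], [-0.15, 0.2, 0], [-0.09, 0.12, 0], [0, 0, 0]]' --dr '[[0, 0, 0], [0, 0, 0], [0, 0, 0], [0, 0, 0], [0, 0, 0], [0, 0, 0], [0, 0, 0], [0, 0, 0]]'

```text
time: 7.25
tool_pos: [599.1, 68.1, 151.9]
tcp_rot: [-3.141, -0.001, 2.265]
contact_force: [0.0, -1.3, -5.0]
grip_width: 15.6
```

carry_out --xyz '[[0, 0, 0.05], [0, 0, 0.1], [0, 0, 0.05], [0, 0, 0], [0, 0, 0], [0, 0, 0]]' --dr '[[0, 0, 0], [0, 0, 0], [0, 0, 0], [0, 0, 0], [0, 0, 0], [0, 0, 0]]'

```text
time: 8.0
tool_pos: [599.1, 68.1, 140.9]
tcp_rot: [3.141, 0.0, 2.265]
contact_force: [0.6, -0.0, -6.0]
grip_width: 15.8
```

```bash
python3 - <<'E'
from h import *
c=snap('scene','scene4');o=(280,160)
a=c['image'][o[1]:o[1]+150,o[0]:o[0]+190]; cv2.imwrite('pics/z4.png',cv2.resize(a,(760,600),interpolation=cv2.INTER_CUBIC))
c=snap('top','top4');o=(200,120)
a=c['image'][o[1]:o[1]+150,o[0]:o[0]+190]; cv2.imwrite('pics/z4t.png',cv2.resize(a,(760,600),interpolation=cv2.INTER_CUBIC))
s=get_obs();print(s['tool_pos'],s['contact_force'],s['moment'],s['grip_width'])
E
```

```text
[599.02483111  68.07253462 140.91544443] [ 0.01919273  0.59526473 -6.82416583] [-0.06299072  0.01664789 -0.00029592] 15.476284802570461
```

View pics/z4.png

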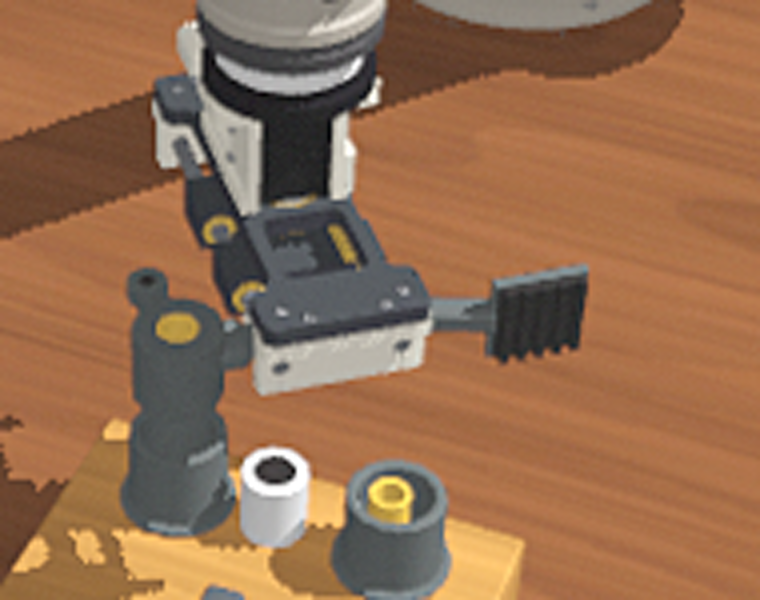

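View pics/z4t.png

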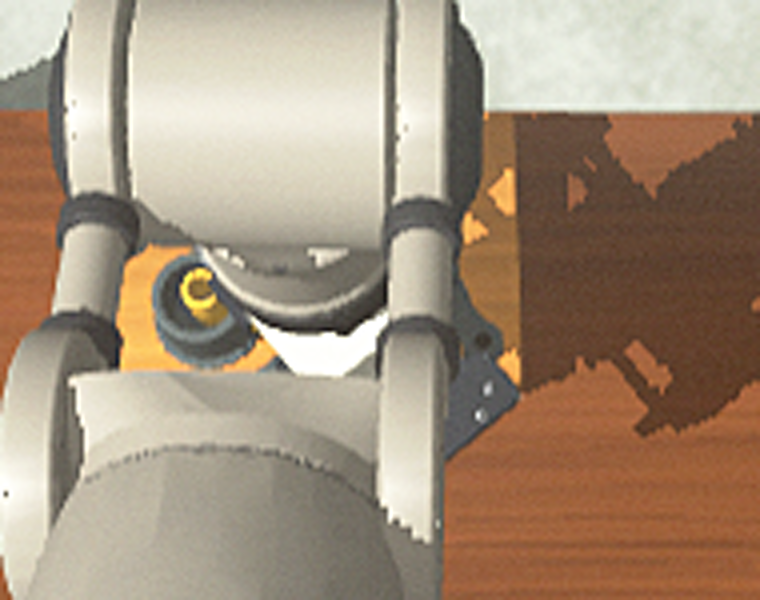

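```bash
python3 - <<'E'
from h import *
c=load('scene4'); c1=load('scene2')
hsv=cv2.cvtColor(c['image'],cv2.COLOR_BGR2HSV)[232:252,312:337]
m=cv2.inRange(hsv,(18,90,60),(38,255,255)); n,l,st,ce=cv2.connectedComponentsWithStats(m)
i=1+st[1:,4].argmax(); print(st[i]); e=cv2.fitEllipse(cv2.convexHull(cv2.findNonZero((l==i).astype(np.uint8)))); u,v=np.array(e[0])+(312,232)
print('boss',u,v,ray(c,u,v,154.2))
d=np.array([123.75,6.2,114.2]);o=np.array((280,160))
for n,(a,b),z in [('boss',(267,348),40),('lughole',(237,305),40),('footTR',(620,297),46),('footBR',(617,368),0),('footBL',(538,380),0)]:
    print(n,((proj(c,ray(c1,a/4+280,b/4+160,z)+d)-o)*4).round(0))
E
```

```text
[ 7  6 11  8 72]
boss 324.0 241.5 [631.8  30.1 154.2]
boss [179. 327.]
lughole [146. 278.]
footTR [586. 269.]
footBR [584. 351.]
footBL [493. 365.]
```

Measured boss axis is (631.8, 30.1) against the cup at (631.9, 30.4). The foot corners and lug hole match a pure translation, so there's no visible tilt, and the gap is about 24 mm. I'll trim it down 4 mm and let it settle.

carry_out --xyz '[[0, 0, 0.04], [0, 0, 0.03], [0, 0, 0], [0, 0, 0], [0, 0, 0], [0, 0, 0], [0, 0, 0], [0, 0, 0]]' --dr '[[0, 0, 0], [0, 0, 0], [0, 0, 0], [0, 0, 0], [0, 0, 0], [0, 0, 0], [0, 0, 0], [0, 0, 0]]'

```text
time: 9.1
tool_pos: [599.0, 68.0, 136.6]
tcp_rot: [3.141, 0.0, 2.265]
contact_force: [-0.3, 1.0, -6.5]
grip_width: 15.6
```

```bash
python3 - <<'E'
from h import *
from plant import close_job
c=snap('scene','scene5')
hsv=cv2.cvtColor(c['image'],cv2.COLOR_BGR2HSV)[232:256,312:337]
m=cv2.inRange(hsv,(18,90,60),(38,255,255)); n,l,st,ce=cv2.connectedComponentsWithStats(m)
i=1+st[1:,4].argmax(); e=cv2.fitEllipse(cv2.convexHull(cv2.findNonZero((l==i).astype(np.uint8)))); u,v=np.array(e[0])+(312,232)
s=get_obs();print(s['tool_pos'],s['contact_force'],s['dq'].round(3),s['grip_width'])
r=ray(c,u,v,s['tool_pos'][2]-26.7+40);print(r)
if np.hypot(r[0]-631.9,r[1]-30.4)<3: print(close_job())
E
```

```text
[598.94959824  68.06659915 136.52752453] [-0.30825797 -0.51312684 -6.01142376] [ 0.    -0.002  0.     0.    -0.001  0.003] 15.725694572969985
[632.   30.2 149.8]
the job is handed in; nothing more can be done
None
```

I gripped the pedal on its arm about 3 mm from the balance point. I lifted it, carried it over the empty right-hand cup and handed the job in while still holding it there. It took about 9 s of the 38 s allowed.

Last checks before handing in:
- **Centring:** the boss axis was at (632.0, 30.2) mm and the cup at (631.9, 30.4) mm, both measured in the scene view. The top view gave the same boss-to-cup offset before the carry, to about 0.2 mm. The arm hid the boss from the top camera at the end, so the final position rests on the scene view alone.
- **Height:** the boss underside was about 20 mm above the cup mouth, worked out from the arm's height.
- **Level:** the foot plate and lug were within about 1° of level, checked 4 mm higher, just before the final lowering.
- **Hold:** the arm was still, and the grip was steady at 15.7 mm on the 16 mm arm. The force on the tool was about 6 N, which is the pedal's weight alone, so nothing else was touching.
- **Other things:** in the last pictures I looked at, also from before that lowering, the old bush was still in the left cup and the socket was in its place. The other bench items lay outside the zoomed pictures, so I didn't check them again.

No checks failed. The two cameras differed by about 2 mm in absolute position, which is within their calibration, so I worked from relative offsets.

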